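# Shut the centrifuge and start the spin

### The job

The loaded centrifuge stands with its lid open. Push the lid fully shut with the fingertips from its outer side, easing it down without slamming it and without touching the lid's black inner face; only when it is shut, press the green start button all the way in and let it come back up. Grip nothing, leave the blue lid-release button unpressed, and do not disturb the bottle, the tip box or the tube rack.

Things in the scene. Friction and masses are not known exactly. Their poses are not given: they have to be found in the camera images.
- centrifuge: White benchtop centrifuge, too heavy to shift, 260 mm deep (x) by 230 mm wide (y), its flat top deck 90 mm high, with a round open rotor bowl in it. Origin: centre of its underside on the bench; +x points to its back (the hinge side), its front with the buttons looks to -x, roughly to the robot. Its yaw varies by up to 0.4 rad.
- lid (a joint): Hinge of the lid about a level axis along the machine's y at the back: 0 = shut, grows as the lid swings up and back (stop at 1.3 rad); it starts between 0.85 and 1.2 rad. Hinge friction of about 0.3 N m (some 2 N at the edge) holds the 0.2 kg lid at any angle, there is no spring or latch; it must be pushed all the way down.
- lid_hinge (a point): Point on the hinge axis at the middle of the machine, 115 mm behind its origin and 92 mm above the bench. This point's frame turns with the lid: from it the lid extends along its own -x, and its own +z points out of the lid's outer (dome) side. With the lid shut these axes are those of the machine.
- lid_edge (a point): Middle of the lid's free front edge, 201 mm from the hinge axis (lid frame -201, 0, 6 mm). The lid is a shallow round white dome of 98 mm radius, centred 103 mm from the hinge axis; outer surface above its flat rim plane: 12 mm at the rim, 25 mm at 86 mm from the dome's centre, 34 mm at 60 mm, 40 mm at the centre.
- lid_inside (a point): Black rubber seal disc with a steel centre on the lid's inner (under) side, 88 mm radius, standing 4.5 mm proud of the lid's rim plane; it turns with the lid. This point: centre of the disc's face; +z points to the lid's outer side. Fingers must not touch it.
- start_button (a joint): Green start button, 24 mm across, pressed straight down: 0 = up, 0.006 m = fully in, against a spring of about 4 N at full travel; springs back when let go. It counts as pressed from 4.5 mm.
- start_button_top (a point): Centre of the green button's top face, 112 mm above the bench; in a round black housing 40 mm across and 12 mm high it stands on the front deck at the machine's x = -104 mm, y = +66 mm (left as seen from the robot). With the lid shut the lid's rim is over 30 mm from its centre.
- release_button (a joint): Blue lid-release button, same make as the green one; 0 = up, 0.006 m = fully in. Leave it.
- release_button_top (a point): Centre of the blue button's top face, on the front deck at the machine's x = -104 mm, y = -66 mm (right as seen from the robot).
- bottle: Loose amber bottle with blue cap, 60 mm diameter, 150 mm tall, at one side of the machine. Origin: centre of its underside.
- tip_box: Loose closed light-blue pipette-tip box, 119 x 89 x 72 mm high, at one side of the machine. Origin: centre of its underside.
- tube_rack: Loose orange rack holding 8 short tubes, 60 x 110 mm, 38 mm high, on the bench to the left of the machine's front (+y side). Origin: centre of its underside.
Mind the look-alikes: they are no part of the job. Of the things that look like the tube_rack, take the one that is farthest to the robot's left at the start. Leave any purple look-alike of the tip_box alone.

How it is judged:
On the way, in this order (a step that is already met when the one before it is completed fails the run):
1. the lid is fully shut (value of joint lid below 0.02 rad), for 0.2 s.
2. the green start button is pressed in with the lid shut (value of joint start_button above 0.0045 m and value of joint lid below 0.02 rad), for 0.05 s.
3. the green button is let go and comes back up (value of joint start_button below 0.0015 m), for 0.1 s.
At the end, for the whole second after the job is handed in: The lid is shut (below 0.02 rad, 4 mm at its edge), both buttons are up (within 1.5 mm), and the bottle, tip box and tube rack stand upright within 20 mm of where they were (value of joint lid below 0.02 rad and value of joint each of start_button, release_button below 0.0015 m and distance of each of bottle, tip_box, tube_rack from where it was at the start of the episode below 0.02 m and angle between each of bottle, tip_box, tube_rack's own z axis and vertical below 0.25 rad); the robot touches nothing.
It fails at once if the green button is pressed while the lid is open (value of joint start_button above 0.003 m and value of joint lid above 0.04 rad).
It fails at once if the blue lid-release button is pressed (value of joint release_button above 0.003 m).
It fails at once if the lid is slammed (it closes faster than 3 rad/s, 0.6 m/s at its edge) (velocity of joint lid below -3 rad/s).
It fails at once if the robot touches the lid's inner face (contact force between any of the fingers, the arm and lid_c3 above 1 N).
It fails at once if the bottle, tip box or tube rack is shifted over 20 mm, lifted or tipped (not (distance of bottle from where it was at the start of the episode below 0.02 m) or not (distance of tip_box from where it was at the start of the episode below 0.02 m) or not (distance of tube_rack from where it was at the start of the episode below 0.02 m) or not (angle between bottle's own z axis and vertical below 0.25 rad) or not (angle between tip_box's own z axis and vertical below 0.25 rad) or not (angle between tube_rack's own z axis and vertical below 0.25 rad)).
It also fails if it takes over 38 s, if anything falls off the work surface, if the arm or the gripper's body presses on something with over 40 N, if the wrist force passes 120 N, or if a joint passes its speed limit or range.

### The arm

A 6-joint arm with a two-finger parallel gripper is mounted at the origin on the work surface. World frame = base frame: x ahead of the robot, y to its left, z up, the work surface at z = 0. Lengths are in m, angles in rad, forces in N, time in s.
With the tool pointing down it reaches from about 0.3 to 0.75 m from the base axis. Payload 8.5 kg.
Tool frame: the origin (TCP) lies on the centre line of the jaws, within the pads' length; the fingertips stand 14 mm ahead of it and the grasp point (between the pads) lies 5 mm behind it; z points along the fingers, y is the line along which they close (so a half turn about z gives the same grasp; the last joint's range is limited). The gripper opens to 85 mm and grips with 20 to 120 N. Pads are 22 mm wide; open, the fingers measure 114 mm over their backs; the gripper's body (76 mm by 85 mm) begins 54 mm behind the grasp point. The pads swing forward as they close: fully open they stand 13 mm farther back than shut.
Start: joints at [0.896, 0.381, 1.297, -0, 1.464, -0.215], TCP at [0.244, 0.493, 0.245] pointing down, gripper open.
Joint ranges: [-3.11, 3.11], [-0.89, 2.33], [0.22, 2.48], [-1.42, 4.56], [0.17, 2.85], [-2.88, 2.88]. Speed limits (rad/s): [2.39, 2.39, 3.14, 3.14, 3.14, 3.14].

### API

Orientations are given as [roll, pitch, yaw] about the fixed x, y, z axes, in that order (R = Rz(yaw) Ry(pitch) Rx(roll)).
In Python, from station import * gives the robot as it stands. The module is installed in compiled form; this text tells all that it offers.
- The arm moves only by the tool jog_arm, never from a script. Its argument "increments" is a list of rows, each a list of 7 numbers: the shift along the world's x, y, z normalised to -1 to 1, where 1 is 50 cm, then the turn, a rotation vector about the world's x, y, z normalised to -1 to 1, where 1 is pi/2 rad, then the opening, from -1 (shut) to 1 (fully open). In form: [[dx, dy, dz, ax, ay, az, grip], ...]. A call has 1 to 12 rows; each row is the pose to reach, as a shift and turn from the pose commanded when the call began; what a row does not reach only later rows make up. A row lasts 1/8 s, in which the tool goes at most 62.5 mm and 10.7 degrees, less where a joint would pass 70% of its speed; a pose out of reach is approached as far as the arm can. A call with a number of a shift or a turn outside -1 to 1 is refused whole. A call with a gripper value outside its range is refused whole. The fingers move at their own pace and stop on an object; the grip force is fixed at half the most. Time passes only in rows, so rows that repeat a pose let the fingers close. It gives the time, the measured TCP pose, the force, the opening and the grip force at its end, in the units of the state.
- get_state(): the state, without advancing time (a new reading comes with each control period).
- capture(name): name is "scene" or "top" or "wrist"; returns (picture, depth): 400x640x3 uint8, blue, green, red; 400x640 float32, m along the optical axis (not along the pixel's ray), 0 where there is no reading.
- camera_info(name): a dict with "fx", "fy", "cx", "cy" (pixels), "world_to_cam" (4x4, takes a point from world to camera coordinates); the wrist camera has in their place "mount" (4x4, takes a point from camera to tool coordinates, whose origin is the TCP and whose axes are the flange's). Camera axes: x right, y down, z forward; pixel columns grow to the right and rows downward; lengths in m; the calibration is good to about 2 mm. A picture is of the moment at which its call begins: read the wrist's pose just before it. camera_info takes no time and is no camera call.
- close_job(): hands the job in; it is judged then, once.
Trained networks look in the newest picture that a camera, given by its name, has taken for a name from the list of things; names that differ only in an ending like _2 or _b are one class to them, and where a whole thing is asked for, a point or a joint stands for the part that bears it (a point fixed in the world has none). Each returns a list of dicts, best first, with "conf" (0 to 1); they miss things now and then, are a little off and sometimes report something else, mostly with a low value. They report only what shows in the picture. A call takes as long as a camera call. They do not tell look-alikes from the thing itself.
- search_frame(camera, thing): "point" ([x, y, z] in m, in world coordinates, good to about 4 mm: the middle of the surface that is visible of it).
- regions_of(camera, thing): "pixels" (400x640 bool, what is visible of it).
The state is a dict: "t": time; "joints": joint angles; "qd": joint speeds; "joint_efforts": joint torques, N m; "ee_pos": TCP position; "tcp_rot": TCP orientation; "wrist_force": force on the tool from outside, world axes, zero at the start; "moment": the same for the moment, N m; "width": finger opening in m; "grasp_force": force on a finger pad.
Only numpy, scipy, OpenCV 4.12 (cv2) and the standard library are available. Lean on these libraries where they do the work, as an engineer would, in place of code of your own. Each camera call takes 0.05 s, during which the arm holds its last target. There are 200 camera calls.

## Working session

There is one attempt and no reset: what is moved stays moved. The work goes in short steps, Python scripts to look and compute and a tool call to move; the robot and the scene stay as the last step left them, time stands still between calls to the robot, and variables do not carry over. Pictures are saved under pics/ and viewed, at most 10 in all, crops included, and the job is handed in when it is done.

Besides the shell and the picture viewer there is one more tool, called after "Request:" as name([rows], argument=value, ...), one row to a line, values as JSON. jog_arm: Moves the arm, as the interface text tells. Scaled input: -1 to 1 covers 50 cm each way for a shift and pi/2 rad each way for a turn. Its arguments: {"type":"object","properties":{"increments":{"type":"array","items":{"type":"array","items":{"type":"number","minimum":-1,"maximum":1}}}},"required":["increments"]}

```bash
mkdir -p pics
cat > h.py <<'E'
from station import *
import numpy as np, cv2
def cloud(n,d):
    c=camera_info(n); v,u=np.mgrid[:400,:640]
    P=np.stack([(u-c['cx'])/c['fx']*d,(v-c['cy'])/c['fy']*d,d,np.ones_like(d)],-1)
    return (P@np.linalg.inv(c['world_to_cam']).T)[...,:3]
E
python3 - <<'E'
from h import *
print(get_state())
for n in ['scene','top']:
    im,d=capture(n); cv2.imwrite(f'pics/{n}1.png',im); np.save(n,d)
    c=camera_info(n); print(n,np.linalg.inv(c['world_to_cam']).round(3).tolist(),c['fx'])
    for t in ['start_button_top','release_button_top','lid_edge','lid_inside','bottle','tip_box','tube_rack','centrifuge']:
        print(t,[(np.round(r['point'],3).tolist(),round(r['conf'],2)) for r in search_frame(n,t)])
print(get_state()['t'])
E
```

```text
{'t': 0.0, 'joints': array([ 8.95692054e-01,  3.81207691e-01,  1.29828453e+00,  9.57650998e-06,
        1.46360775e+00, -2.15287473e-01]), 'qd': array([-0.00105515,  0.00065357, -0.00093862, -0.00024044,  0.00038574,
       -0.00047935]), 'joint_efforts': array([ 1.65534108e-03, -4.48466206e+01, -2.31281877e+01, -6.41871247e-05,
        4.73960827e-03, -5.82010898e-06]), 'ee_pos': array([0.24389427, 0.49265098, 0.24469747]), 'tcp_rot': array([-3.14012217e+00, -3.31305468e-04,  2.68177458e+00]), 'wrist_force': array([ 0.36266438,  0.26656075, -0.33519891]), 'moment': array([ 0.00579948, -0.05818869, -0.03708361]), 'grasp_force': 0.0, 'width': 0.08502520860083486}
scene [[-0.531, 0.681, -0.505, 1.025], [0.847, 0.417, -0.329, 0.367], [-0.014, -0.602, -0.798, 0.883], [0.0, 0.0, 0.0, 1.0]] 393.57166946672686
start_button_top []
release_button_top [([0.58, 0.337, 0.097], 0.67)]
lid_edge [([0.606, 0.137, 0.204], 0.94)]
lid_inside [([0.604, 0.136, 0.202], 0.67)]
bottle [([0.58, 0.337, 0.097], 0.83)]
tip_box [([0.648, -0.247, 0.069], 0.85), ([0.619, -0.082, 0.072], 0.6)]
tube_rack [([0.399, -0.112, 0.023], 0.82), ([0.377, 0.322, 0.025], 0.74)]
centrifuge [([0.608, 0.151, 0.158], 0.59)]
top [[0.013, -0.994, 0.106, 0.445], [-1.0, -0.011, 0.02, 0.017], [-0.019, -0.107, -0.994, 1.0], [0.0, 0.0, 0.0, 1.0]] 390.1679123611075
start_button_top []
release_button_top [([0.436, 0.037, 0.117], 0.55)]
lid_edge [([0.577, 0.124, 0.236], 0.63)]
lid_inside [([0.578, 0.119, 0.232], 0.56)]
bottle [([0.557, 0.322, 0.1], 0.76)]
tip_box [([0.605, -0.095, 0.069], 0.94), ([0.63, -0.26, 0.074], 0.86)]
tube_rack [([0.368, 0.318, 0.024], 0.93), ([0.39, -0.122, 0.026], 0.89)]
centrifuge [([0.532, 0.111, 0.089], 0.8), ([0.563, 0.322, 0.099], 0.38)]
0.9
```

View pics/top1.png

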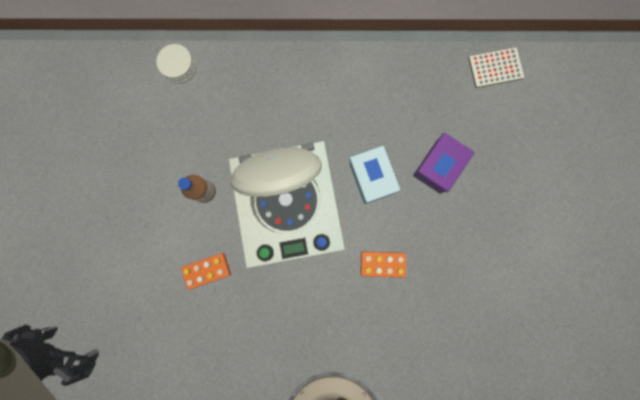

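View pics/scene1.png

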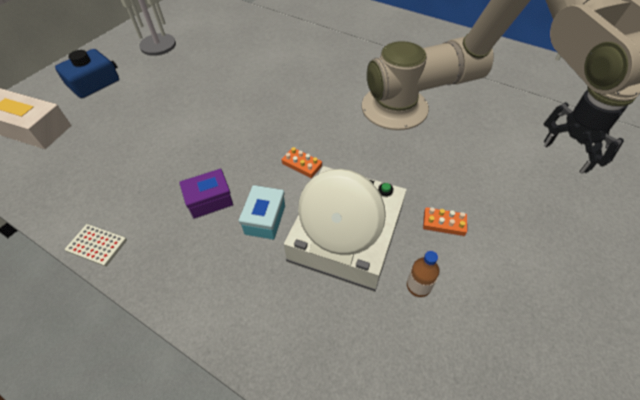

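The top view shows the green button at (265,253), the blue one at (321,242) and the lid at (276,172). The tube rack is the left orange one at (205,271); the right one at (384,264) is the look-alike. The tip box is the light-blue one at (375,174), and the bottle is at (197,188). I only need to avoid these.

```bash
cat > m.py <<'E'
from h import *
from scipy.optimize import least_squares
im=cv2.imread('pics/top1.png'); T=cloud('top',np.load('top.npy')); S=cloud('scene',np.load('scene.npy'))
hsv=cv2.cvtColor(im,cv2.COLOR_BGR2HSV)
c=camera_info('top'); Mi=np.linalg.inv(c['world_to_cam'])
def ray(u,v,z):
    d=Mi[:3,:3]@[(u-c['cx'])/c['fx'],(v-c['cy'])/c['fy'],1]; o=Mi[:3,3]; return o+d*(z-o[2])/d[2]
B={}
for n,h,(u,v) in [('g',(40,90),(265,253)),('b',(100,130),(321,242))]:
    m=np.zeros((400,640),bool); m[v-12:v+13,u-12:u+13]=True
    m&=(hsv[...,0]>=h[0])&(hsv[...,0]<=h[1])&(hsv[...,1]>90)
    vv,uu=np.nonzero(m); B[n]=ray(uu.mean(),vv.mean(),.112)
    print(n,m.sum(),B[n].round(4),'depth pts',np.median(T[m],0).round(4))
w=B['g']-B['b']; print('sep',np.hypot(*w[:2])); yaw=np.arctan2(-w[0],w[1])
R=np.array([[np.cos(yaw),-np.sin(yaw)],[np.sin(yaw),np.cos(yaw)]])
O=(B['g']+B['b'])[:2]/2-R@[-.104,0]; print('yaw',yaw,'origin',O)
def loc(P): return np.concatenate([(P[...,:2]-O)@R,P[...,2:]],-1)
# lid profile: points above deck, fit dome profile
for n,C in [('top',T),('scene',S)]:
    L=loc(C).reshape(-1,3); k=(abs(L[:,0])<.25)&(abs(L[:,1])<.1)&(L[:,2]>.115)&(L[:,2]<.4); L=L[k]
    def f(a,dx=0):
        x=L[:,0]-.115-dx; z=L[:,2]-.092
        X=x*np.cos(a)-z*np.sin(a)*-1*-1 if 0 else None
        # lid frame: rotated so that -x edge rises by a
        ex=np.array([np.cos(a),-np.sin(a)]); ez=np.array([np.sin(a),np.cos(a)])
        lx=x*ex[0]+z*ex[1]; lz=x*ez[0]+z*ez[1]; r=np.hypot(lx+.103,L[:,1])
        return lz-np.interp(r,[0,60e-3,86e-3,98e-3],[.040,.034,.025,.012])
    r=[(np.median(abs(f(a))),a) for a in np.arange(.6,1.31,.01)]
    print(n,k.sum(),sorted(r)[:3])
    print('max z pt',L[L[:,2].argmax()], 'deck z', np.median(T[225:240,300:330,2]))
for n,t in [('bottle',(197,188)),('box',(375,174)),('rack',(205,271))]: print(n,loc(T[t[1],t[0]]),T[t[1],t[0]])
E
python3 m.py
```

```text
g 89 [0.4137 0.1613 0.112 ] depth pts [0.4147 0.1609 0.1129]
b 99 [0.4393 0.0321 0.112 ] depth pts [0.439  0.0323 0.1124]
sep 0.13171102521804245
yaw 0.19533183162054082 origin [0.52850757 0.11689361]
top 3366 [(np.float64(0.0008338371302566636), np.float64(0.9700000000000003)), (np.float64(0.0009622702998579938), np.float64(0.9600000000000003)), (np.float64(0.0020210083143293554), np.float64(0.9800000000000003))]
max z pt [ 0.00983487 -0.00435273  0.26647681] deck z 0.09133711229168551
scene 5831 [(np.float64(0.0009598178696457182), np.float64(0.9500000000000003)), (np.float64(0.0012456203882855801), np.float64(0.9600000000000003)), (np.float64(0.001272954583487064), np.float64(0.9400000000000003))]
max z pt [0.022216   0.0171592  0.26333877] deck z 0.09133711229168551
bottle [0.06963912 0.19372078 0.11193762] [0.55922272 0.32044686 0.11193762]
box [ 0.03171353 -0.22191775  0.0721889 ] [ 0.60269049 -0.09464866  0.0721889 ]
rack [-0.12260517  0.23189777  0.02471296] [0.36322443 0.32058476 0.02471296]
```

Request:
jog_arm([
  [0, 0, 0.1, 0, 0, 0.1, -1],
  [0, 0, 0.2, 0, 0, 0.2, -1],
  [0.08, -0.09, 0.2, 0, 0, 0.3, -1],
  [0.16, -0.18, 0.2, 0, 0, 0.417, -1],
  [0.24, -0.27, 0.2, 0, 0, 0.417, -1],
  [0.32, -0.36, 0.2, 0, 0, 0.417, -1],
  [0.4, -0.45, 0.2, 0, 0, 0.417, -1],
  [0.48, -0.54, 0.2, 0, 0, 0.417, -1],
  [0.56, -0.63, 0.2, 0, 0, 0.417, -1],
  [0.62, -0.69, 0.2, 0, 0, 0.417, -1],
  [0.658, -0.734, 0.2, 0, 0, 0.417, -1],
  [0.658, -0.734, 0.2, 0, 0, 0.417, -1],
])

```text
t: 2.4
ee_pos: [0.574, 0.1243, 0.3445]
tcp_rot: [3.142, -0.001, -2.949]
wrist_force: [0.7, 0.6, -2.0]
width: -0.0002
grasp_force: 0.0
```

Run:
```python
from h import *
s=get_state(); print(s)
im,d=capture('scene'); cv2.imwrite('pics/scene2.png',cv2.resize(im[60:300,200:520],None,fx=2.5,fy=2.5))
print(camera_info('wrist')['mount'])
# arm points from scene near the gripper: lowest finger point
C=cloud('scene',d); O=np.array([.5285,.1169]);y=.1953;R=np.array([[np.cos(y),-np.sin(y)],[np.sin(y),np.cos(y)]])
L=np.concatenate([(C[...,:2]-O)@R,C[...,2:]],-1)
dark=(im.max(2)<90)&(abs(L[...,1])<.06)&(L[...,0]>0)&(L[...,0]<.1)&(L[...,2]>.2)
q=L[dark]; print(len(q)); q=q[q[:,2].argsort()]; print(q[:12].round(4))
```

```text
{'t': 2.4, 'joints': array([ 1.19682547e-02,  4.05488977e-01,  9.77386034e-01, -1.26018160e-04,
        1.75984703e+00, -1.75149812e+00]), 'qd': array([ 0.04147252, -0.02935574,  0.02592291,  0.01026369,  0.00073604,
        0.01735258]), 'joint_efforts': array([-1.83562718e+00, -4.70169353e+01, -2.55360997e+01, -1.37060294e-01,
       -3.88015236e-02, -1.99012840e-01]), 'ee_pos': array([0.57401297, 0.12434854, 0.34449534]), 'tcp_rot': array([ 3.14151146e+00, -1.13324438e-03, -2.94894617e+00]), 'wrist_force': array([ 0.70146127,  0.57549029, -2.02973347]), 'moment': array([ 0.01983509,  0.04046628, -0.00819341]), 'grasp_force': 0.0, 'width': -0.00022808875136059206}
[[ 6.97524114e-05 -9.48269501e-01 -3.17466453e-01  7.98402538e-02]
 [ 9.99999827e-01  2.51770621e-04 -5.32320817e-04 -1.11464397e-05]
 [ 5.84712321e-04 -3.17466360e-01  9.48269354e-01 -1.28098732e-01]
 [ 0.00000000e+00  0.00000000e+00  0.00000000e+00  1.00000000e+00]]
4582
[[ 0.057   0.0008  0.3355]
 [ 0.0579 -0.0009  0.3357]
 [ 0.0577 -0.001   0.3383]
 [ 0.0571  0.0008  0.3384]
 [ 0.054   0.0095  0.3384]
 [ 0.0546  0.0078  0.3384]
 [ 0.0534 -0.0105  0.3386]
 [ 0.0526  0.0071  0.3388]
 [ 0.0537  0.0114  0.3388]
 [ 0.0523 -0.0129  0.3393]
 [ 0.0537 -0.0084  0.3397]
 [ 0.0572  0.0066  0.3406]]
```

View pics/scene2.png

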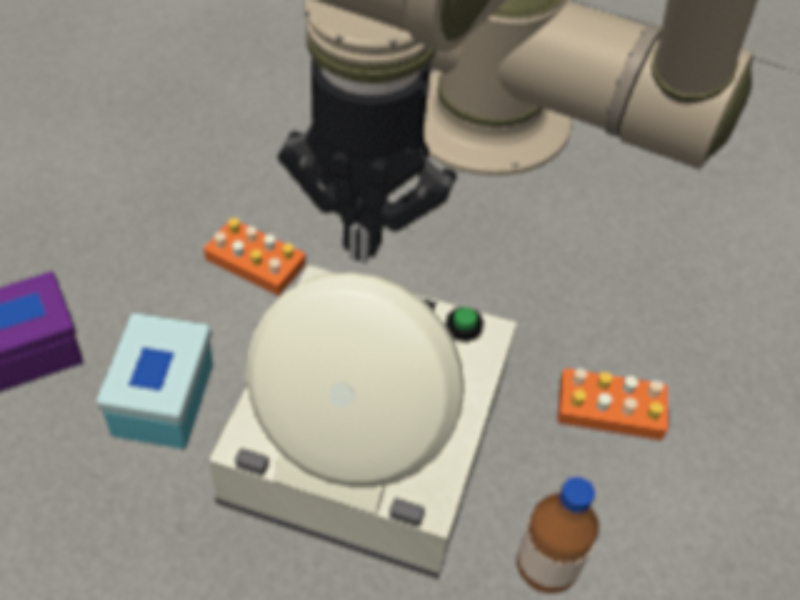

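The tips hang about 14 mm below the TCP, above and behind the lid's edge, and everything is clear. Next I'll work out the closing path.

Run:
```python
import numpy as np
O=np.array([.5285,.1169]);y=.1953;c=np.array([np.cos(y),np.sin(y)])
cmd=np.array([.5729,.1257,.3447])
r=np.linspace(-.098,.098,400); h=np.interp(abs(r),[0,.06,.086,.098],[.04,.034,.025,.012])
for a in [.96,.9,.8,.7,.6,.5,.4,.3,.2,.1,.05,0]:
    lx=-.103+r
    X=.115+lx*np.cos(a)+h*np.sin(a); Z=.092-lx*np.sin(a)+h*np.cos(a)
    xc=.115-.172*np.cos(a)+.03*np.sin(a)+.009*a/.96-.004*(1-a/.96)
    m=(abs(X-xc)<.0115); z=Z[m].max()
    t=np.array([*(O+c*xc),z+.014]); print(a,round(xc,4),round(z,4),r[m][Z[m].argmax()].round(3),((t-cmd)/.5).round(3))
```

```text
0.96 0.0499 0.2528 -0.072 [ 0.009  0.002 -0.156]
0.9 0.0398 0.2485 -0.073 [-0.011 -0.002 -0.164]
0.8 0.0235 0.2395 -0.074 [-0.043 -0.008 -0.182]
0.7 0.0083 0.2289 -0.075 [-0.073 -0.014 -0.204]
0.6 -0.0059 0.2167 -0.076 [-0.1   -0.02  -0.228]
0.5 -0.0188 0.203 -0.077 [-0.126 -0.025 -0.255]
0.4 -0.0303 0.1881 -0.079 [-0.148 -0.029 -0.285]
0.3 -0.0404 0.1726 -0.06 [-0.168 -0.033 -0.316]
0.2 -0.0489 0.1577 -0.06 [-0.185 -0.037 -0.346]
0.1 -0.0558 0.1419 -0.061 [-0.198 -0.039 -0.378]
0.05 -0.0586 0.1338 -0.061 [-0.204 -0.04  -0.394]
0 -0.061 0.1254 -0.062 [-0.208 -0.041 -0.411]
```

Request:
jog_arm([
  [0.01, 0.002, -0.06, 0, 0, 0, -1],
  [0.01, 0.002, -0.12, 0, 0, 0, -1],
  [0.01, 0.002, -0.145, 0, 0, 0, -1],
  [0.009, 0.002, -0.156, 0, 0, 0, -1],
  [-0.001, 0, -0.16, 0, 0, 0, -1],
  [-0.011, -0.002, -0.164, 0, 0, 0, -1],
  [-0.027, -0.005, -0.173, 0, 0, 0, -1],
  [-0.043, -0.008, -0.182, 0, 0, 0, -1],
  [-0.058, -0.011, -0.193, 0, 0, 0, -1],
  [-0.073, -0.014, -0.204, 0, 0, 0, -1],
  [-0.087, -0.017, -0.216, 0, 0, 0, -1],
  [-0.1, -0.02, -0.228, 0, 0, 0, -1],
])

```text
t: 3.95
ee_pos: [0.5226, 0.1158, 0.2308]
tcp_rot: [3.141, -0.0, -2.946]
wrist_force: [0.7, 0.9, 0.6]
width: -0.0
grasp_force: 0.4
```

Run:
```python
from h import *
im,d=capture('scene'); cv2.imwrite('pics/scene3.png',cv2.resize(im[60:300,200:520],None,fx=2.5,fy=2.5))
```

```text
(no output)
```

View pics/scene3.png

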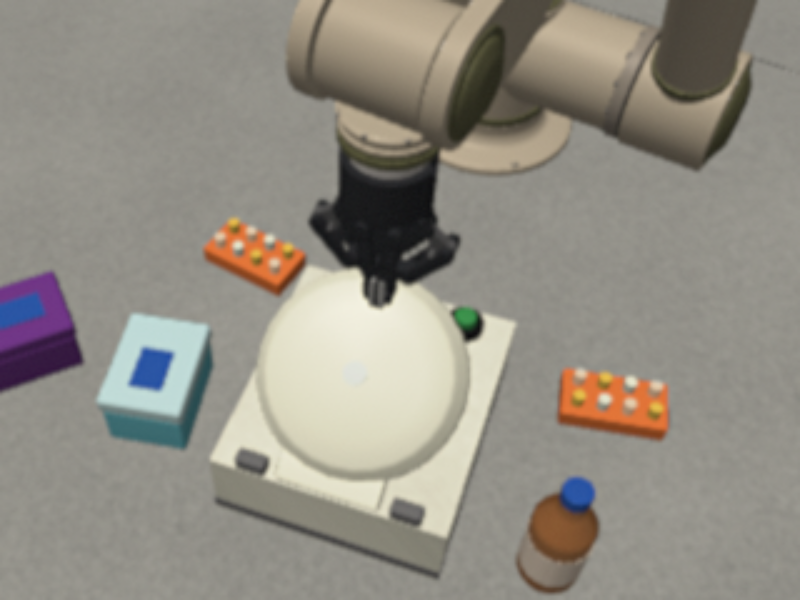

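The tips rest on the dome's outer front area and the lid is following them down. Next I'll finish closing it.

Request:
jog_arm([
  [-0.013, -0.002, -0.013, 0, 0, 0, -1],
  [-0.026, -0.005, -0.027, 0, 0, 0, -1],
  [-0.037, -0.007, -0.042, 0, 0, 0, -1],
  [-0.048, -0.009, -0.057, 0, 0, 0, -1],
  [-0.068, -0.013, -0.088, 0, 0, 0, -1],
  [-0.085, -0.017, -0.118, 0, 0, 0, -1],
  [-0.092, -0.018, -0.134, 0, 0, 0, -1],
  [-0.098, -0.019, -0.15, 0, 0, 0, -1],
  [-0.104, -0.02, -0.166, 0, 0, 0, -1],
  [-0.108, -0.021, -0.177, 0, 0, 0, -1],
  [-0.108, -0.021, -0.183, 0, 0, 0, -1],
  [-0.108, -0.021, -0.183, 0, 0, 0, -1],
])

```text
t: 5.5
ee_pos: [0.4691, 0.1054, 0.1397]
tcp_rot: [3.142, -0.0, -2.946]
wrist_force: [0.2, 0.1, -0.0]
width: -0.0004
grasp_force: 0.0
```

Request:
jog_arm([
  [0, 0, -0.004, 0, 0, 0, -1],
  [0, 0, -0.008, 0, 0, 0, -1],
  [0, 0, -0.012, 0, 0, 0, -1],
  [0, 0, -0.012, 0, 0, 0, -1],
])

```text
t: 6.0
ee_pos: [0.4695, 0.1054, 0.1374]
tcp_rot: [-3.14, 0.004, -2.946]
wrist_force: [-14.5, -0.9, 38.5]
width: 0.0
grasp_force: 20.3
```

Request:
jog_arm([
  [0, 0, 0.04, 0, 0, 0, -1],
  [0, 0, 0.12, 0, 0, 0, -1],
  [-0.055, 0.056, 0.12, 0, 0, 0, -1],
  [-0.11, 0.112, 0.12, 0, 0, 0, -1],
  [-0.11, 0.112, 0.1, 0, 0, 0, -1],
  [-0.11, 0.112, 0.1, 0, 0, 0, -1],
])

```text
t: 6.75
ee_pos: [0.4143, 0.1612, 0.1833]
tcp_rot: [-3.141, -0.001, -2.946]
wrist_force: [0.0, 0.8, 0.4]
width: 0.0001
grasp_force: 0.0
```

Run:
```python
from h import *
s=get_state(); print(s['t'],s['ee_pos'],s['wrist_force'])
O=np.array([.5285,.1169]);y=.1953;R=np.array([[np.cos(y),-np.sin(y)],[np.sin(y),np.cos(y)]])
for n in ['scene','top']:
    im,d=capture(n); cv2.imwrite(f'pics/{n}4.png',cv2.resize(im[60:300,200:520],None,fx=2.5,fy=2.5))
    C=cloud(n,d); L=np.concatenate([(C[...,:2]-O)@R,C[...,2:]],-1).reshape(-1,3)
    k=(np.hypot(L[:,0]-.012,L[:,1])<.08)&(L[:,2]<.15); L=L[k]
    h=np.interp(np.hypot(L[:,0]-.012,L[:,1]),[0,.06,.086,.098],[.04,.034,.025,.012])+.092
    e=L[:,2]-h; A=np.c_[L[:,0]-.115,np.ones(len(L))]; print(n,k.sum(),np.median(e),np.linalg.lstsq(A,e,rcond=None)[0])
```

```text
6.75 [0.41426175 0.16115483 0.18331173] [0.0066483  0.75172098 0.42952083]
scene 2886 -0.0016994305415081457 [ 0.00071301 -0.00162611]
top 3817 0.0009750158873604309 [0.00042436 0.00104802]
```

View pics/scene4.png

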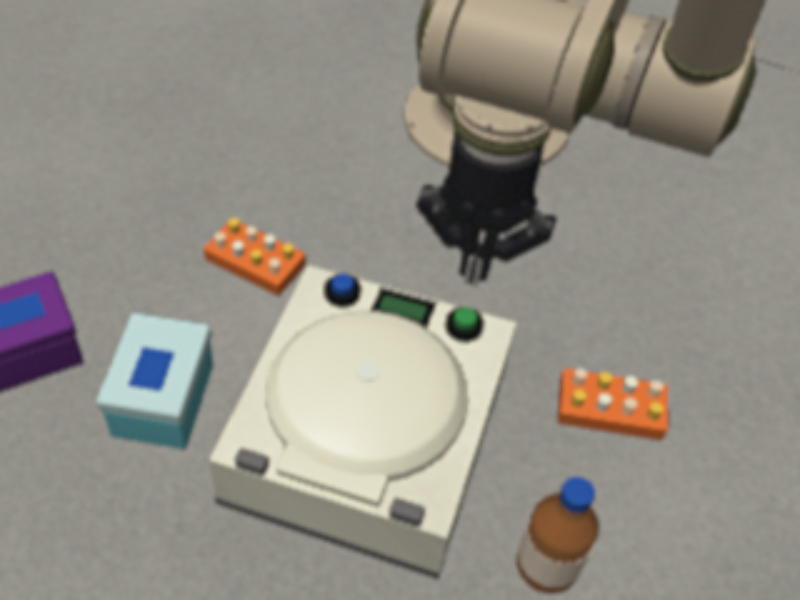

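The lid is shut: its residual tilt is under 0.001 rad. The tips are above the green button, seen at (465,322). Next I'll press it.

Request:
jog_arm([
  [0, 0, -0.08, 0, 0, 0, -1],
  [0, 0, -0.108, 0, 0, 0, -1],
  [0, 0, -0.118, 0, 0, 0, -1],
  [0, 0, -0.126, 0, 0, 0, -1],
  [0, 0, -0.13, 0, 0, 0, -1],
  [0, 0, -0.13, 0, 0, 0, -1],
])

```text
t: 7.6
ee_pos: [0.4146, 0.1611, 0.12]
tcp_rot: [-3.141, 0.002, -2.946]
wrist_force: [-3.5, -4.2, 8.9]
width: 0.0002
grasp_force: 4.6
```

Request:
jog_arm([
  [0, 0, -0.002, 0, 0, 0, -1],
  [0, 0, -0.002, 0, 0, 0, -1],
])

```text
t: 7.85
ee_pos: [0.4147, 0.1611, 0.1197]
tcp_rot: [-3.14, 0.003, -2.946]
wrist_force: [-5.0, -3.4, 20.5]
width: 0.0
grasp_force: 9.8
```

Request:
jog_arm([
  [0, 0, 0.04, 0, 0, 0, -1],
  [0, 0, 0.15, 0, 0, 0, -1],
  [0, 0, 0.25, 0, 0, 0, -1],
  [-0.1, 0, 0.3, 0, 0, 0, -1],
  [-0.15, 0, 0.3, 0, 0, 0, -1],
  [-0.15, 0, 0.3, 0, 0, 0, -1],
])

```text
t: 8.6
ee_pos: [0.3382, 0.1615, 0.2687]
tcp_rot: [3.142, 0.002, -2.946]
wrist_force: [-0.7, -0.2, -0.1]
width: 0.0005
grasp_force: 0.0
```

Run:
```python
from h import *
im,d=capture('scene'); cv2.imwrite('pics/scene5.png',cv2.resize(im[60:300,200:520],None,fx=2.5,fy=2.5))
print(get_state()['t'])
```

```text
8.65
```

View pics/scene5.png

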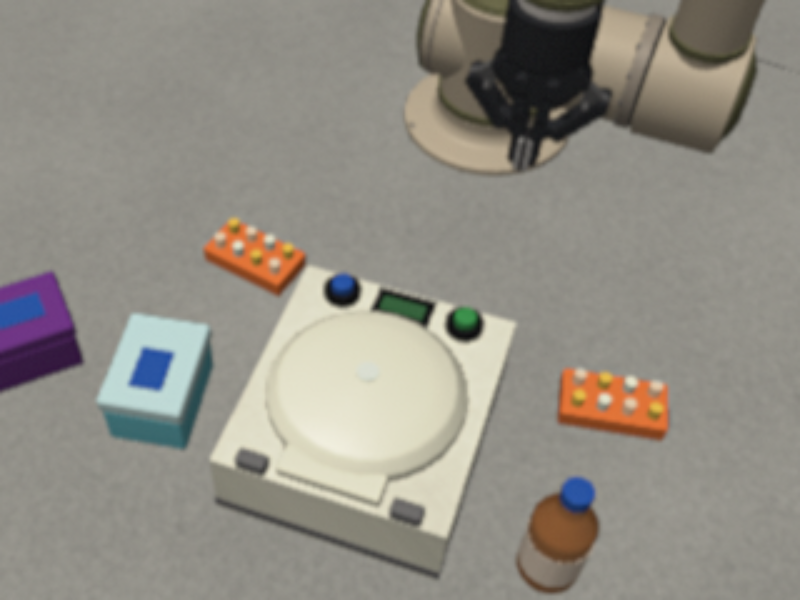

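The press reached its hard stop at 20 N. The lid is shut, the button at (465,320) is back up, the arm is clear and nothing else has moved, so I'll hand it in.

```bash
python3 -c "
from station import *
print(close_job())"
```

```text
the job is handed in; nothing more can be done
None
```

I closed the lid gently from its outer side, pressed the green button to its stop and let it come back up, touched nothing else, and handed the job in at about 8.7 s; no verdict was returned.

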